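Reset the tripped breaker under the push-latch cover

TASK

The breaker in the bench power box has tripped. Press the box's cover down so that it pops open, push the popped-up breaker button inside fully in, then press the cover shut until it latches and stays closed. Do it all by pressing, pick nothing up, and leave the jar, wrench and screwdriver where they are.

Things in the scene. Friction and masses are not known exactly. Their poses are not given: they have to be found in the camera images.
- power_box: Grey steel box bolted to the bench, 160 (x) x 200 (y) x 75 mm high, open on top under its cover; walls 4 mm. Origin: centre of its underside, on the bench. Its x axis points from its front (outlets, towards the robot) to its hinge side, z up. The white inner panel lies 36 mm above the bench.
- cover (a joint): Angle of the cover (rad) about its far edge. 0 = latched shut, level; positive = open, sprung, up to 1.1; negative = pressed in, hard stop at -0.066. Push-push latch: press the shut cover to the stop (under 3 N) and let go, and it springs open within 2 s; push the open cover down (1 to 2 N) to the stop and let go, and it stays latched at 0. Short of -0.055 it may not switch.
- cover_press (a point): Point on the cover's top face, mid-width, 112 mm from the hinge, 35 mm from the free (front) edge: a good place to press; pressed to the stop it is 7 mm down. The cover is an aluminium plate 146 (x) x 186 (y) x 5 mm with a 9 mm skirt; latched, its top is level, 85 mm above the bench, 10 mm above the rim.
- cover_hinge (a point): Mid-point of the hinge axis, at the level of the cover's top face (85 mm above the bench), 75 mm from the box's centre along the box's +x. The axis runs along the box's y; the free edge is 147 mm from it.
- button_top (a point): Top centre of the round black breaker button, 20 mm across, upright in a 34 mm grey collar on the inner panel: 120 to 128 mm in front of the hinge, 50 mm right to 15 mm left of the box's middle. Out, its top is 62 mm above the bench; fully in, 54 mm. Hidden until the cover opens.
- button (a joint): How far the button is pushed in (m): 0 to 0.002 at the start (tripped, popped up), 0.008 fully in. It has no spring: about 3 N moves it and it stays where it is left.
- jar: Bystander: glass jar with a steel cap, 64 mm across, 85 mm high, beside the box. Origin: centre of its underside.
- wrench: Bystander: steel wrench lying beside the box. Origin: under its middle.
- screwdriver: Bystander: screwdriver lying beside the box. Origin: under its middle.

How it is judged:
By the outcome, as a careful person would: the job done as asked, in the order asked, and still so for the second after the job is handed in, with the robot touching nothing.
It also fails if it takes over 58 s, if anything falls off the work surface, if the arm or the gripper's body presses on something with over 40 N, if the wrist force passes 120 N, or if a joint passes its speed limit or range.

ROBOT

A 7-joint arm with a two-finger parallel gripper is mounted at the origin on the work surface. World frame = base frame: x ahead of the robot, y to its left, z up, the work surface at z = 0. Lengths are in m, angles in rad, forces in N, time in s.
With the tool pointing down it reaches from about 0.425 to 0.975 m from the base axis. Payload 16.7 kg.
Tool frame: the origin (TCP) lies between the finger pads; the fingertips stand 19 mm ahead of it and the grasp point (between the pads) is the TCP; z points along the fingers, y is the line along which they close (so a half turn about z gives the same grasp; the last joint's range is limited). The gripper opens to 85 mm and grips with 20 to 120 N. Pads are 22 mm wide; open, the fingers measure 114 mm over their backs; the gripper's body (76 mm by 85 mm) begins 54 mm behind the grasp point. The pads swing forward as they close: fully open they stand 13 mm farther back than shut.
Start: joints at [1.151, 0.426, 0.074, 1.606, -0.034, 1.111, -0.067], TCP at [0.181, -0.65, 0.219] pointing down, gripper open.
Joint ranges: [-2.85, 2.85], [-0.5, 2.14], [-1.23, 1.37], [0.21, 2.46], [-1.02, 4.16], [0.16, 2.05], [-2.73, 2.73]. Speed limits (rad/s): [1.89, 1.89, 2.39, 2.39, 3.01, 3.01, 3.01].

INTERFACE

Orientations are given as a 3x3 rotation matrix whose columns are the frame's x, y, z axes.
In Python, from cell import arm gives the robot as it stands.
- The arm moves only by the tool jog_arm, never from a script. Its argument "commands" is a list of rows, each an object of numbers: "x", "y", "z": the shift along the world's x, y, z in mm; "rx", "ry", "rz": the turn, a rotation vector about the world's x, y, z in degrees; "grip": the opening, from 0 (shut) to 1 (fully open). A call has 1 to 10 rows; each row is the pose to reach, as a shift and turn from the pose commanded when the call began; what a row does not reach only later rows make up. A row lasts 1/12 s, in which the tool goes at most 41.7 mm and 7.16 degrees, less where a joint would pass 70% of its speed; a pose out of reach is approached as far as the arm can. A call with a gripper value outside its range is refused whole. The fingers move at their own pace and stop on an object; "newtons" is the grip in N (left out, the last holds). Time passes only in rows, so rows that repeat a pose let the fingers close. It gives the time, the measured TCP pose, the force, the opening and the grip force at its end, in the units of the state.
- arm.get_state(): the state, without advancing time (a new reading comes with each control period).
- arm.camera(name): name is "scene" or "top" or "wrist"; returns (picture, depth): 384x512x3 uint8, red, green, blue; 384x512 float32, m along the optical axis (not along the pixel's ray), 0 where there is no reading.
- arm.camera_model(name): a dict with "vfov" (degrees; the focal length in pixels is half the picture's height over the tangent of half this angle, whatever the lens; pixels are square), "cx", "cy" (the principal point, pixels), "k1" (the pictures are not rectified: a ray, as slopes to the right and down, at radius r is drawn at 1 + k1 r^2 times it, then the intrinsics apply), "extrinsics" (4x4, takes a point from world to camera coordinates). Camera axes: x right, y up, looking along -z (the intrinsics and any distortion apply to the point x, -y, -z); pixel columns grow to the right and rows downward; lengths in m; the calibration is good to about 2 mm. A picture is of the moment at which its call begins: read the wrist's pose just before it. camera_model takes no time and is no camera call; for the wrist camera it gives the pose at the moment of the call.
- arm.hand_in(): hands the job in; it is judged then, once.
The state is a dict: "clock": time; "q": joint angles; "qd": joint speeds; "joint_torque": joint torques, N m; "eef_pos": TCP position; "eef_rot": TCP orientation; "wrist_force": force on the tool from outside, world axes, zero at the start; "torque": the same for the moment, N m; "opening": finger opening in m; "grip_force": force on a finger pad.
Only numpy, scipy, OpenCV 4.12 (cv2) and the standard library are available. Lean on these libraries where they do the work, as an engineer would, in place of code of your own. Each camera call takes 0.05 s, during which the arm holds its last target. There are 200 camera calls.

## Working session

There is one attempt and no reset: what is moved stays moved. The work goes in short steps, Python scripts to look and compute and a tool call to move; the robot and the scene stay as the last step left them, time stands still between calls to the robot, and variables do not carry over. Pictures are saved under pics/ and viewed, at most 10 in all, crops included, and the job is handed in when it is done.

Besides the shell and the picture viewer there is one more tool, called after "Call:" by a JSON object that holds its "method" and its "body". jog_arm: Moves the arm, as the interface text tells. Its arguments: {"type":"object","properties":{"commands":{"type":"array","items":{"type":"object","properties":{"x":{"type":"number"},"y":{"type":"number"},"z":{"type":"number"},"rx":{"type":"number"},"ry":{"type":"number"},"rz":{"type":"number"},"grip":{"type":"number"}}}},"newtons":{"type":"number"}},"required":["commands"]}

```bash
mkdir -p pics
cat > h.py <<'E'
import numpy as np, cv2
from cell import arm
def snap(n,f):
    m=arm.camera_model(n); p,d=arm.camera(n); cv2.imwrite('pics/'+f,cv2.cvtColor(p,cv2.COLOR_RGB2BGR)); np.savez('pics/'+f[:-4],p=p,d=d,E=m['extrinsics'],m=[m['vfov'],m['cx'],m['cy'],m['k1']]); return p,d,m
def load(f):
    z=np.load('pics/'+f[:-4]+'.npz'); v,cx,cy,k=z['m']; return z['p'],z['d'],dict(vfov=v,cx=cx,cy=cy,k1=k,extrinsics=z['E'])
def rays(m,uv):
    f=192/np.tan(np.radians(m['vfov']/2)); K=np.array([[f,0,m['cx']],[0,f,m['cy']],[0,0,1.]])
    s=cv2.undistortPoints(np.array(uv,float).reshape(-1,1,2),K,np.array([m['k1'],0,0,0.]))[:,0]
    E=np.array(m['extrinsics']); R=E[:3,:3]; o=-R.T@E[:3,3]
    return o,np.c_[s[:,0],-s[:,1],-np.ones(len(s))]@R
def plane(m,uv,z):
    o,d=rays(m,uv); return o+d*((z-o[2])/d[:,2])[:,None]
def depthpts(m,uv,d):
    o,r=rays(m,uv); return o+r*np.array([d[int(v),int(u)] for u,v in uv])[:,None]
E
python3 - <<'E'
from h import *
p,_,_=snap('top','t0.png');q,_,_=snap('scene','s0.png')
s=arm.get_state();print(s['clock'],s['eef_pos'],s['eef_rot'],s['opening'])
cv2.imwrite('pics/a0.png',cv2.cvtColor(np.vstack([p,q])[:, :],cv2.COLOR_RGB2BGR)[:600])
E
```

```text
0.1 [ 0.18044976 -0.6500391   0.21787207] [[ 9.63562187e-01  2.67484099e-01 -4.09714616e-04]
 [ 2.67484392e-01 -9.63561589e-01  1.07891256e-03]
 [-1.06193313e-04 -1.14919161e-03 -9.99999334e-01]] 0.0855153590844607
```

View pics/t0.png

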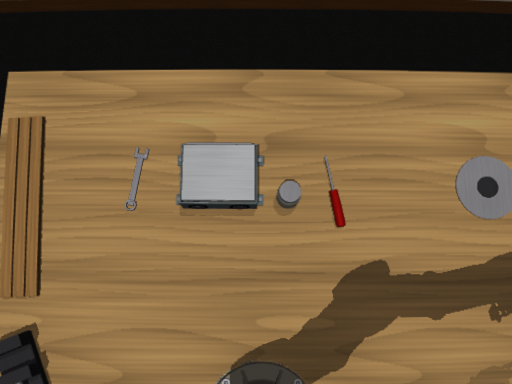

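View pics/s0.png

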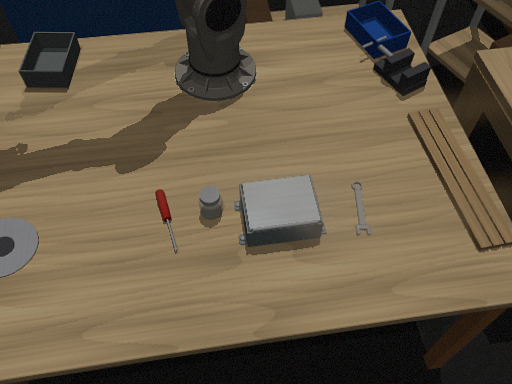

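The top view shows the cover at about cols 181–258, rows 143–203, with the wrench to its left and the jar at (289,192) and screwdriver (335,190) to its right. The scene view agrees. Next I measure the cover's outline.

Run:
```python
from h import *
for f,(u0,u1,v0,v1) in {'t0.png':(165,275,130,220),'s0.png':(230,335,165,255)}.items():
    p,d,m=load(f); vv,uu=np.mgrid[v0:v1,u0:u1]; uv=np.c_[uu.ravel(),vv.ravel()]
    P=depthpts(m,uv,d); k=np.abs(P[:,2]-.085)<.004
    mask=np.zeros(d.shape,np.uint8); mask[uv[k,1],uv[k,0]]=255
    c=max(cv2.findContours(mask,0,2)[0],key=cv2.contourArea)
    X=plane(m,c[:,0],.085); r=cv2.minAreaRect((X[:,:2]*1000).astype(np.float32))
    print(f,r,np.median(P[k,2])); print(cv2.boxPoints(r).round(1).tolist(), np.mean(X,0))
```

```text
t0.png ((619.35009765625, 112.94877624511719), (153.8657684326172, 182.05599975585938), 0.06544584035873413) 0.08484146134519288
[[542.2999877929688, 203.89999389648438], [542.5, 21.799999237060547], [696.4000244140625, 22.0], [696.2000122070312, 204.10000610351562]] [0.61591787 0.11976023 0.085     ]
s0.png ((624.0234375, 111.30438232421875), (188.2372589111328, 154.69216918945312), 89.85140991210938) 0.08601080178437637
[[546.4000244140625, 17.399999618530273], [701.0999755859375, 17.0], [701.5999755859375, 205.1999969482422], [546.9000244140625, 205.60000610351562]] [0.63361756 0.11700745 0.085     ]
```

Call:
{"method": "jog_arm", "body": {"commands": [{"x": 17,"y": 36,"z": 5,"rz": -2,"grip": 0},{"x": 34,"y": 72,"z": 12,"rz": -5,"grip": 0},{"x": 51,"y": 108,"z": 20,"rz": -8,"grip": 0},{"x": 68,"y": 144,"z": 30,"rz": -11,"grip": 0},{"x": 85,"y": 180,"z": 40,"rz": -14,"grip": 0},{"x": 102,"y": 216,"z": 50,"rz": -15.5,"grip": 0},{"x": 119,"y": 252,"z": 60,"rz": -15.5,"grip": 0},{"x": 136,"y": 288,"z": 70,"rz": -15.5,"grip": 0},{"x": 153,"y": 324,"z": 80,"rz": -15.5,"grip": 0},{"x": 170,"y": 360,"z": 80,"rz": -15.5,"grip": 0}]}}

```text
invalid input
```

Call:
{"method": "jog_arm", "body": {"commands": [{"x": 18,"y": 36},{"x": 36,"y": 72},{"x": 54,"y": 108},{"x": 72,"y": 144},{"x": 90,"y": 180},{"x": 108,"y": 216},{"x": 126,"y": 252},{"x": 144,"y": 288},{"x": 162,"y": 324},{"x": 180,"y": 360}]}}

```text
invalid input
```

Call:
{"method": "jog_arm", "body": {"commands": [{"x": 0,"y": 20},{"x": 0,"y": 40},{"x": 0,"y": 40},{"x": 0,"y": 40},{"x": 0,"y": 40}]}}

```text
invalid input
```

Run:
```python
from h import *
s=arm.get_state();print(s['clock'],s['eef_pos'],s['eef_rot'],s['opening'],s['wrist_force'])
snap('wrist','w0.png')
```

```text
0.1 [ 0.18044976 -0.6500391   0.21787207] [[ 9.63562187e-01  2.67484099e-01 -4.09714616e-04]
 [ 2.67484392e-01 -9.63561589e-01  1.07891256e-03]
 [-1.06193313e-04 -1.14919161e-03 -9.99999334e-01]] 0.0855153590844607 [0.07739486 0.54171013 0.31595687]
```

View pics/w0.png

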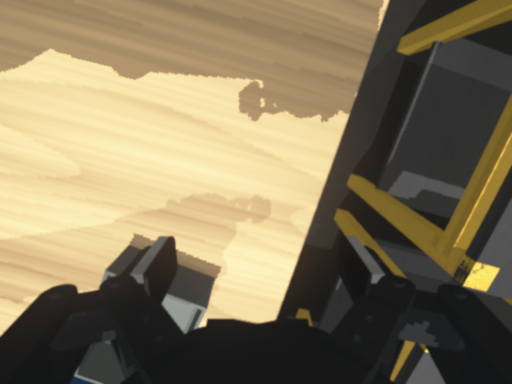

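The moves were refused, so the wrist camera still shows the start spot, with the open fingers at (150,260) and (360,250). I'll try one small row to find the accepted format.

Call:
{"method": "jog_arm", "body": {"commands": [{"x": 17.0,"y": 36.0,"z": 5.0,"rx": 0.0,"ry": 0.0,"rz": -2.0,"grip": 0.0}], "newtons": 30}}

```text
clock: 0.23
eef_pos: [0.1933, -0.6178, 0.2217]
eef_rot: [[0.974, 0.229, -0.003], [0.229, -0.974, 0.0], [-0.003, -0.001, -1.0]]
wrist_force: [0.2, 1.4, -0.1]
opening: 0.0757
grip_force: 0.0
```

Call:
{"method": "jog_arm", "body": {"commands": [{"x": 17,"y": 36,"z": 5,"rz": -2,"grip": 0},{"x": 34,"y": 72,"z": 12,"rz": -5,"grip": 0},{"x": 51,"y": 108,"z": 20,"rz": -8,"grip": 0},{"x": 68,"y": 144,"z": 30,"rz": -11,"grip": 0},{"x": 85,"y": 180,"z": 40,"rz": -13.5,"grip": 0},{"x": 102,"y": 216,"z": 50,"rz": -13.5,"grip": 0},{"x": 119,"y": 252,"z": 60,"rz": -13.5,"grip": 0},{"x": 136,"y": 288,"z": 70,"rz": -13.5,"grip": 0},{"x": 153,"y": 324,"z": 80,"rz": -13.5,"grip": 0},{"x": 170,"y": 360,"z": 80,"rz": -13.5,"grip": 0}], "newtons": 30}}

```text
invalid input
```

Now I'll try every key in each row.

Call:
{"method": "jog_arm", "body": {"commands": [{"x": 17,"y": 36,"z": 10,"rx": 0,"ry": 0,"rz": -3,"grip": 0},{"x": 34,"y": 72,"z": 20,"rx": 0,"ry": 0,"rz": -6,"grip": 0},{"x": 51,"y": 108,"z": 30,"rx": 0,"ry": 0,"rz": -9,"grip": 0},{"x": 68,"y": 144,"z": 40,"rx": 0,"ry": 0,"rz": -12,"grip": 0},{"x": 85,"y": 180,"z": 50,"rx": 0,"ry": 0,"rz": -13.5,"grip": 0},{"x": 102,"y": 216,"z": 60,"rx": 0,"ry": 0,"rz": -13.5,"grip": 0},{"x": 119,"y": 252,"z": 70,"rx": 0,"ry": 0,"rz": -13.5,"grip": 0},{"x": 136,"y": 288,"z": 80,"rx": 0,"ry": 0,"rz": -13.5,"grip": 0},{"x": 153,"y": 324,"z": 80,"rx": 0,"ry": 0,"rz": -13.5,"grip": 0},{"x": 170,"y": 360,"z": 80,"rx": 0,"ry": 0,"rz": -13.5,"grip": 0}], "newtons": 30}}

```text
clock: 1.07
eef_pos: [0.368, -0.2526, 0.3042]
eef_rot: [[1.0, 0.0, 0.001], [0.0, -1.0, -0.001], [0.001, 0.001, -1.0]]
wrist_force: [0.3, -0.5, -0.5]
opening: 0.0002
grip_force: 0.0
```

Call:
{"method": "jog_arm", "body": {"commands": [{"x": 16,"y": 37,"z": 0,"rx": 0,"ry": 0,"rz": 0,"grip": 0},{"x": 32,"y": 74,"z": 0,"rx": 0,"ry": 0,"rz": 0,"grip": 0},{"x": 48,"y": 111,"z": 0,"rx": 0,"ry": 0,"rz": 0,"grip": 0},{"x": 64,"y": 148,"z": 0,"rx": 0,"ry": 0,"rz": 0,"grip": 0},{"x": 80,"y": 185,"z": 0,"rx": 0,"ry": 0,"rz": 0,"grip": 0},{"x": 96,"y": 222,"z": 0,"rx": 0,"ry": 0,"rz": 0,"grip": 0},{"x": 112,"y": 259,"z": 0,"rx": 0,"ry": 0,"rz": 0,"grip": 0},{"x": 128,"y": 296,"z": 0,"rx": 0,"ry": 0,"rz": 0,"grip": 0},{"x": 144,"y": 333,"z": 0,"rx": 0,"ry": 0,"rz": 0,"grip": 0},{"x": 153,"y": 364,"z": 0,"rx": 0,"ry": 0,"rz": 0,"grip": 0}], "newtons": 30}}

```text
clock: 1.9
eef_pos: [0.5213, 0.1124, 0.3034]
eef_rot: [[1.0, 0.001, 0.0], [0.001, -1.0, 0.001], [0.0, -0.001, -1.0]]
wrist_force: [0.6, -1.3, -0.7]
opening: -0.0
grip_force: 0.0
```

Call:
{"method": "jog_arm", "body": {"commands": [{"x": 0,"y": 0,"z": 0,"rx": 0,"ry": -7,"rz": 0,"grip": 0},{"x": 0,"y": 0,"z": 0,"rx": 0,"ry": -14,"rz": 0,"grip": 0},{"x": 0,"y": 0,"z": 0,"rx": 0,"ry": -15,"rz": 0,"grip": 0},{"x": 0,"y": 0,"z": 0,"rx": 0,"ry": -15,"rz": 0,"grip": 0}], "newtons": 30}}

```text
clock: 2.23
eef_pos: [0.5191, 0.1095, 0.3035]
eef_rot: [[0.966, 0.001, 0.26], [0.001, -1.0, -0.001], [0.26, 0.002, -0.966]]
wrist_force: [1.4, -0.3, -0.5]
opening: -0.0001
grip_force: 0.0
```

Run:
```python
from h import *
s=arm.get_state();print(s['clock'],s['eef_pos'],s['eef_rot'],s['opening'],s['wrist_force'])
p,d,m=snap('wrist','w1.png'); print(m)
```

```text
2.2333 [0.51909557 0.10948892 0.30350181] [[ 9.65718402e-01  9.70384958e-04  2.59590111e-01]
 [ 1.35765885e-03 -9.99998217e-01 -1.31258046e-03]
 [ 2.59588374e-01  1.62001792e-03 -9.65717998e-01]] -5.3041054200187716e-05 [ 1.42851728 -0.27641285 -0.54008263]
{'vfov': 69.66684189306338, 'cx': 257.05033206749425, 'cy': 189.98849495700372, 'k1': -0.03548926597937588, 'extrinsics': array([[ 5.56550930e-06, -9.99999728e-01,  7.37944228e-04,
         1.09168008e-01],
       [ 9.99743169e-01, -1.11597131e-05, -2.26626747e-02,
        -5.36943369e-01],
       [ 2.26626767e-02,  7.37880830e-04,  9.99742896e-01,
        -4.84540140e-01],
       [ 0.00000000e+00,  0.00000000e+00,  0.00000000e+00,
         1.00000000e+00]])}
```

View pics/w1.png

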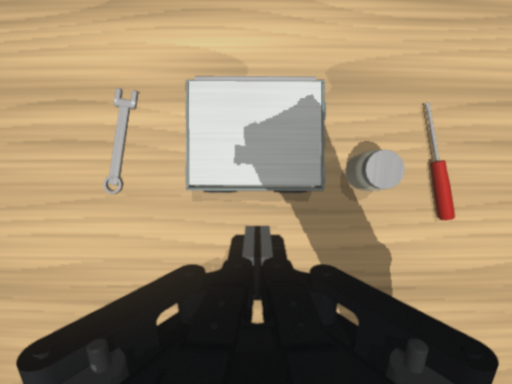

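The wrist view shows the whole cover (cols 187–324, rows 79–188), square to the image, with the shut fingertips at (258,230).

Run:
```python
from h import *
p,d,m=load('w1.png'); u0,u1,v0,v1=170,340,60,205
vv,uu=np.mgrid[v0:v1,u0:u1]; uv=np.c_[uu.ravel(),vv.ravel()]
P=depthpts(m,uv,d); k=np.abs(P[:,2]-.085)<.004; print(np.median(P[k,2]))
M=np.zeros(d.shape,bool); M[uv[k,1],uv[k,0]]=1
rows=range(95,175);cols=range(200,312)
X=lambda a:plane(m,a,.085)
for n,a in dict(left=[(np.where(M[r])[0].min()-.5,r) for r in rows],right=[(np.where(M[r])[0].max()+.5,r) for r in rows]).items():
    x=X(a);c=np.polyfit(x[:,0],x[:,1],1);print(n,np.degrees(np.arctan(c[0])),x.mean(0))
for n,a in dict(far=[(c,np.where(M[:,c])[0].min()-.5) for c in cols],near=[(c,np.where(M[:,c])[0].max()+.5) for c in cols]).items():
    x=X(a);c=np.polyfit(x[:,1],x[:,0],1);print(n,np.degrees(np.arctan(-c[0])),x.mean(0))
```

```text
0.08532591252666943
left -0.11587256679560658 [0.61682734 0.20537163 0.085     ]
right 0.06960598707160758 [0.61682787 0.02026467 0.085     ]
far 0.007137255275582539 [0.69931093 0.11140307 0.085     ]
near 0.004141384991583345 [0.54674045 0.11140817 0.085     ]
```

Call:
{"method": "jog_arm", "body": {"commands": [{"x": 20,"y": 2,"z": -35,"rx": 0,"ry": 0,"rz": 0,"grip": 0},{"x": 40,"y": 3,"z": -70,"rx": 0,"ry": 0,"rz": 0,"grip": 0},{"x": 60,"y": 3,"z": -105,"rx": 0,"ry": 0,"rz": 0,"grip": 0},{"x": 68,"y": 3,"z": -140,"rx": 0,"ry": 0,"rz": 0,"grip": 0},{"x": 68,"y": 3,"z": -165,"rx": 0,"ry": 0,"rz": 0,"grip": 0},{"x": 68,"y": 3,"z": -180,"rx": 0,"ry": 0,"rz": 0,"grip": 0},{"x": 68,"y": 3,"z": -188,"rx": 0,"ry": 0,"rz": 0,"grip": 0},{"x": 68,"y": 3,"z": -192,"rx": 0,"ry": 0,"rz": 0,"grip": 0},{"x": 68,"y": 3,"z": -192,"rx": 0,"ry": 0,"rz": 0,"grip": 0}], "newtons": 30}}

```text
clock: 3.03
eef_pos: [0.589, 0.1125, 0.1113]
eef_rot: [[0.966, -0.0, 0.258], [-0.0, -1.0, -0.0], [0.258, 0.0, -0.966]]
wrist_force: [-0.4, 0.4, 0.3]
opening: -0.0002
grip_force: 0.0
```

Call:
{"method": "jog_arm", "body": {"commands": [{"x": 0,"y": 0,"z": -3,"rx": 0,"ry": 0,"rz": 0,"grip": 0},{"x": 0,"y": 0,"z": -5,"rx": 0,"ry": 0,"rz": 0,"grip": 0},{"x": 0,"y": 0,"z": -7,"rx": 0,"ry": 0,"rz": 0,"grip": 0},{"x": 0,"y": 0,"z": -9,"rx": 0,"ry": 0,"rz": 0,"grip": 0},{"x": 0,"y": 0,"z": -9,"rx": 0,"ry": 0,"rz": 0,"grip": 0}], "newtons": 30}}

```text
clock: 3.45
eef_pos: [0.5885, 0.1125, 0.1026]
eef_rot: [[0.966, 0.0, 0.259], [0.0, -1.0, -0.0], [0.259, 0.0, -0.966]]
wrist_force: [0.1, -0.5, -0.5]
opening: 0.0
grip_force: 0.0
```

Call:
{"method": "jog_arm", "body": {"commands": [{"x": 0,"y": 0,"z": -1,"rx": 0,"ry": 0,"rz": 0,"grip": 0},{"x": 0,"y": 0,"z": -2,"rx": 0,"ry": 0,"rz": 0,"grip": 0},{"x": 0,"y": 0,"z": -3,"rx": 0,"ry": 0,"rz": 0,"grip": 0},{"x": 0,"y": 0,"z": -3,"rx": 0,"ry": 0,"rz": 0,"grip": 0}], "newtons": 30}}

```text
clock: 3.78
eef_pos: [0.5885, 0.1126, 0.0993]
eef_rot: [[0.966, 0.0, 0.259], [0.0, -1.0, 0.0], [0.259, 0.0, -0.966]]
wrist_force: [0.3, -0.1, -0.2]
opening: -0.0003
grip_force: 0.0
```

Call:
{"method": "jog_arm", "body": {"commands": [{"x": 0,"y": 0,"z": -1,"rx": 0,"ry": 0,"rz": 0,"grip": 0},{"x": 0,"y": 0,"z": -2,"rx": 0,"ry": 0,"rz": 0,"grip": 0},{"x": 0,"y": 0,"z": -3,"rx": 0,"ry": 0,"rz": 0,"grip": 0},{"x": 0,"y": 0,"z": -3,"rx": 0,"ry": 0,"rz": 0,"grip": 0}], "newtons": 30}}

```text
clock: 4.12
eef_pos: [0.5884, 0.1126, 0.0963]
eef_rot: [[0.966, 0.0, 0.259], [0.0, -1.0, 0.0], [0.259, 0.0, -0.966]]
wrist_force: [0.5, 0.7, 0.3]
opening: 0.0001
grip_force: 0.0
```

Call:
{"method": "jog_arm", "body": {"commands": [{"x": 0,"y": 0,"z": -1,"rx": 0,"ry": 0,"rz": 0,"grip": 0},{"x": 0,"y": 0,"z": -2,"rx": 0,"ry": 0,"rz": 0,"grip": 0},{"x": 0,"y": 0,"z": -2,"rx": 0,"ry": 0,"rz": 0,"grip": 0}], "newtons": 30}}

```text
clock: 4.37
eef_pos: [0.5884, 0.1126, 0.0943]
eef_rot: [[0.966, 0.0, 0.259], [0.0, -1.0, 0.0], [0.259, 0.0, -0.966]]
wrist_force: [-0.3, -1.1, -0.4]
opening: 0.0001
grip_force: 0.0
```

Run:
```python
from h import *
p,_,_=snap('scene','s1.png'); cv2.imwrite('pics/s1c.png',cv2.resize(cv2.cvtColor(p[130:270,190:350],cv2.COLOR_RGB2BGR),None,fx=4,fy=4,interpolation=2))
print(arm.get_state()['wrist_force'])
```

```text
[ 0.22134281 -0.15992508  0.17831153]
```

View pics/s1c.png

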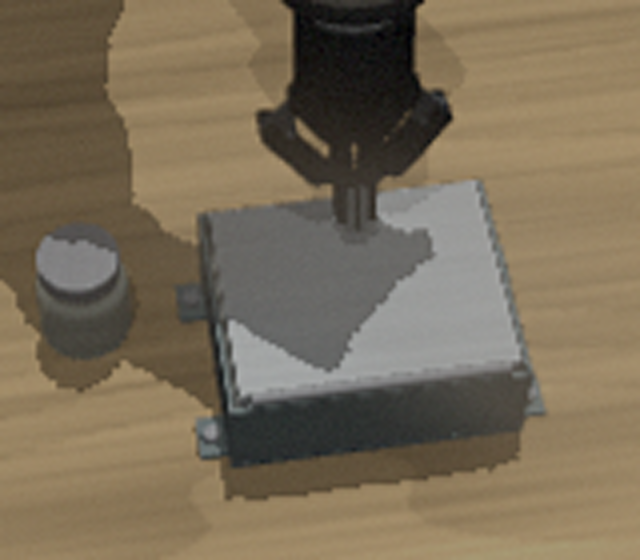

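The fingertips at (355,225) in the crop look to be at or on the cover. I'll compare the cover's height before and after.

Run:
```python
from h import *
# strip at x .555-.57 vs hinge strip, by depth
for f in ('s0.png','s1.png'):
    p,d,m=load(f); vv,uu=np.mgrid[165:255,230:335]; uv=np.c_[uu.ravel(),vv.ravel()]
    P=depthpts(m,uv,d)
    for a,b in((.55,.57),(.60,.62),(.66,.68)):
        k=(P[:,0]>a)&(P[:,0]<b)&((P[:,1]<.09)|(P[:,1]>.14))&(P[:,1]>.03)&(P[:,1]<.195)&(P[:,2]>.07)&(P[:,2]<.1); print(f,a,k.sum(),np.median(P[k,2]).round(4))
```

```text
s0.png 0.55 246 0.0861
s0.png 0.6 272 0.0863
s0.png 0.66 280 0.0863
s1.png 0.55 242 0.0865
s1.png 0.6 268 0.0867
s1.png 0.66 285 0.0862
```

The cover hasn't moved yet, so I'm still above it. I'll go on down in small steps.

Call:
{"method": "jog_arm", "body": {"commands": [{"x": 0,"y": 0,"z": -1,"rx": 0,"ry": 0,"rz": 0,"grip": 0},{"x": 0,"y": 0,"z": -2,"rx": 0,"ry": 0,"rz": 0,"grip": 0},{"x": 0,"y": 0,"z": -3,"rx": 0,"ry": 0,"rz": 0,"grip": 0},{"x": 0,"y": 0,"z": -3,"rx": 0,"ry": 0,"rz": 0,"grip": 0}], "newtons": 30}}

```text
clock: 4.75
eef_pos: [0.5884, 0.1126, 0.0913]
eef_rot: [[0.966, 0.0, 0.259], [0.0, -1.0, -0.0], [0.259, 0.0, -0.966]]
wrist_force: [-0.3, 0.1, 1.0]
opening: 0.0
grip_force: 0.0
```

```bash
cat > lid.py <<'E'
from h import *
import sys
f=sys.argv[1]; p,d,m=snap('scene',f); vv,uu=np.mgrid[165:255,230:335]; uv=np.c_[uu.ravel(),vv.ravel()]
P=depthpts(m,uv,d)
for a,b in((.55,.57),(.60,.62),(.66,.68)):
    k=(P[:,0]>a)&(P[:,0]<b)&((P[:,1]<.09)|(P[:,1]>.14))&(P[:,1]>.03)&(P[:,1]<.195)&(P[:,2]>.07)&(P[:,2]<.1); print(a,k.sum(),np.median(P[k,2]).round(4))
s=arm.get_state();print(s['clock'],s['eef_pos'],s['wrist_force'])
E
python3 lid.py s2.png
```

```text
0.55 257 0.0862
0.6 268 0.0864
0.66 296 0.0863
4.8 [0.58841447 0.1126053  0.09133734] [-0.01720448 -0.24402467 -0.06636201]
```

Call:
{"method": "jog_arm", "body": {"commands": [{"x": 0,"y": 0,"z": -1,"rx": 0,"ry": 0,"rz": 0,"grip": 0},{"x": 0,"y": 0,"z": -2,"rx": 0,"ry": 0,"rz": 0,"grip": 0},{"x": 0,"y": 0,"z": -3,"rx": 0,"ry": 0,"rz": 0,"grip": 0},{"x": 0,"y": 0,"z": -4,"rx": 0,"ry": 0,"rz": 0,"grip": 0},{"x": 0,"y": 0,"z": -4,"rx": 0,"ry": 0,"rz": 0,"grip": 0}], "newtons": 30}}

```text
clock: 5.22
eef_pos: [0.5884, 0.1126, 0.0873]
eef_rot: [[0.966, 0.0, 0.259], [0.0, -1.0, -0.0], [0.259, 0.0, -0.966]]
wrist_force: [-0.6, 0.4, 0.2]
opening: -0.0002
grip_force: 0.0
```

```bash
python3 lid.py s3.png
python3 - <<'E'
from h import *
p,_,_=load('s3.png'); w,_,_=snap('wrist','w3.png')
a=cv2.resize(p[150:250,230:330],(400,400)); b=cv2.resize(w[150:280,190:320],(400,400))
cv2.imwrite('pics/c3.png',cv2.cvtColor(np.hstack([a,b]),cv2.COLOR_RGB2BGR))
E
```

```text
0.55 248 0.0864
0.6 267 0.0862
0.66 287 0.0864
5.2667 [0.58847844 0.11260975 0.08737219] [ 0.35859928 -0.20353372 -0.1178716 ]
```

View pics/c3.png

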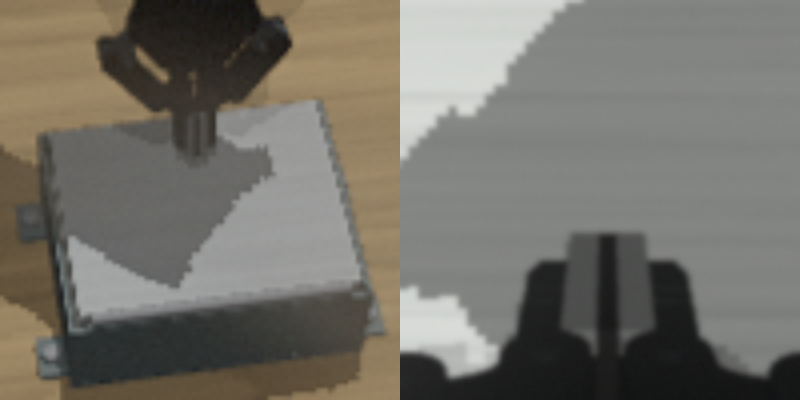

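The fingertips still float just above the cover: scene crop (195,155), wrist crop (605,235). I'll measure their true height.

Run:
```python
from h import *
p,d,m=load('s3.png')
for v in range(180,196): 
    uv=[(277,v),(279,v),(281,v)]; print(v,(depthpts(m,uv,d)*1000).round(0).tolist(),p[v,279])
p,d,m=load('w3.png')
for v in range(218,270,4): print(v,(depthpts(m,[(250,v),(264,v)],d)*1000).round(0).tolist())
```

```text
180 [[586.0, 107.0, 132.0], [588.0, 112.0, 134.0], [591.0, 116.0, 136.0]] [60 54 48]
181 [[590.0, 106.0, 134.0], [590.0, 111.0, 132.0], [590.0, 117.0, 131.0]] [60 58 51]
182 [[590.0, 106.0, 129.0], [589.0, 112.0, 126.0], [590.0, 117.0, 126.0]] [61 57 49]
183 [[591.0, 106.0, 125.0], [590.0, 112.0, 123.0], [592.0, 117.0, 124.0]] [61 55 51]
184 [[591.0, 106.0, 121.0], [594.0, 111.0, 124.0], [591.0, 117.0, 119.0]] [62 59 52]
185 [[595.0, 106.0, 122.0], [592.0, 112.0, 117.0], [589.0, 118.0, 112.0]] [62 58 51]
186 [[595.0, 106.0, 117.0], [594.0, 111.0, 115.0], [594.0, 117.0, 114.0]] [63 60 54]
187 [[593.0, 106.0, 111.0], [594.0, 112.0, 110.0], [597.0, 116.0, 113.0]] [61 57 51]
188 [[594.0, 106.0, 107.0], [597.0, 111.0, 110.0], [594.0, 117.0, 105.0]] [59 56 50]
189 [[582.0, 110.0, 84.0], [587.0, 114.0, 91.0], [586.0, 120.0, 88.0]] [85 84 82]
190 [[585.0, 109.0, 85.0], [588.0, 114.0, 88.0], [588.0, 119.0, 87.0]] [89 90 85]
191 [[590.0, 108.0, 86.0], [589.0, 114.0, 84.0], [588.0, 119.0, 82.0]] [92 89 86]
192 [[594.0, 107.0, 89.0], [597.0, 112.0, 91.0], [595.0, 118.0, 86.0]] [103 102 100]
193 
[... 209 characters left out ...]
6.0], [606.0, 116.0, 89.0]] [107 107 105]
218 [[596.0, 117.0, 85.0], [596.0, 108.0, 86.0]]
222 [[593.0, 117.0, 86.0], [593.0, 108.0, 84.0]]
226 [[595.0, 116.0, 109.0], [594.0, 109.0, 107.0]]
230 [[593.0, 116.0, 112.0], [593.0, 109.0, 113.0]]
234 [[592.0, 116.0, 118.0], [592.0, 109.0, 117.0]]
238 [[591.0, 116.0, 122.0], [591.0, 109.0, 121.0]]
242 [[589.0, 116.0, 124.0], [589.0, 109.0, 125.0]]
246 [[588.0, 116.0, 129.0], [589.0, 109.0, 130.0]]
250 [[588.0, 116.0, 134.0], [588.0, 109.0, 134.0]]
254 [[586.0, 116.0, 136.0], [586.0, 109.0, 136.0]]
258 [[585.0, 116.0, 138.0], [585.0, 110.0, 139.0]]
262 [[585.0, 115.0, 145.0], [585.0, 110.0, 145.0]]
266 [[584.0, 115.0, 147.0], [585.0, 110.0, 148.0]]
```

Both cameras put the fingertip about 34 mm further back along the tool than the stated figure (lower tip corner at about x 574, z 99 mm). I'll use the measured tip, shift x by +8 mm and go on down gently.

Call:
{"method": "jog_arm", "body": {"commands": [{"x": 8,"y": 0,"z": -4,"rx": 0,"ry": 0,"rz": 0,"grip": 0},{"x": 8,"y": 0,"z": -8,"rx": 0,"ry": 0,"rz": 0,"grip": 0},{"x": 8,"y": 0,"z": -11,"rx": 0,"ry": 0,"rz": 0,"grip": 0},{"x": 8,"y": 0,"z": -13,"rx": 0,"ry": 0,"rz": 0,"grip": 0},{"x": 8,"y": 0,"z": -15,"rx": 0,"ry": 0,"rz": 0,"grip": 0},{"x": 8,"y": 0,"z": -15,"rx": 0,"ry": 0,"rz": 0,"grip": 0}], "newtons": 30}}

```text
clock: 5.82
eef_pos: [0.5963, 0.1126, 0.072]
eef_rot: [[0.966, 0.0, 0.258], [0.0, -1.0, 0.0], [0.258, 0.0, -0.966]]
wrist_force: [0.0, 0.5, 1.1]
opening: -0.0001
grip_force: 0.4
```

Call:
{"method": "jog_arm", "body": {"commands": [{"x": 0,"y": 0,"z": -1,"rx": 0,"ry": 0,"rz": 0,"grip": 0},{"x": 0,"y": 0,"z": -2,"rx": 0,"ry": 0,"rz": 0,"grip": 0},{"x": 0,"y": 0,"z": -2,"rx": 0,"ry": 0,"rz": 0,"grip": 0}], "newtons": 30}}

```text
clock: 6.07
eef_pos: [0.5965, 0.1126, 0.0704]
eef_rot: [[0.966, 0.0, 0.259], [0.0, -1.0, 0.0], [0.259, 0.0, -0.966]]
wrist_force: [-0.2, -0.1, 0.4]
opening: 0.0
grip_force: 0.4
```

```bash
python3 lid.py s4.png
```

```text
0.55 221 0.0808
0.6 266 0.0826
0.66 277 0.085
6.1167 [0.59648574 0.11261027 0.07051346] [-0.22521891 -0.17755388  1.18180799]
```

Call:
{"method": "jog_arm", "body": {"commands": [{"x": 0,"y": 0,"z": -1,"rx": 0,"ry": 0,"rz": 0,"grip": 0},{"x": 0,"y": 0,"z": -2,"rx": 0,"ry": 0,"rz": 0,"grip": 0},{"x": 0,"y": 0,"z": -3,"rx": 0,"ry": 0,"rz": 0,"grip": 0},{"x": 0,"y": 0,"z": -3,"rx": 0,"ry": 0,"rz": 0,"grip": 0}], "newtons": 30}}

```text
clock: 6.45
eef_pos: [0.5967, 0.1127, 0.0675]
eef_rot: [[0.966, 0.0, 0.259], [0.0, -1.0, 0.0], [0.259, -0.0, -0.966]]
wrist_force: [-0.7, -0.5, 4.0]
opening: -0.0
grip_force: 1.7
```

```bash
python3 lid.py s5.png
```

```text
0.55 216 0.0769
0.6 255 0.0806
0.66 274 0.0845
6.5 [0.596646   0.11267591 0.06757089] [-0.91676285 -0.55987377  2.05824361]
```

The cover is at its stop (about 0.069 rad by depth). I'll press 1 mm more and then release back and up.

Call:
{"method": "jog_arm", "body": {"commands": [{"x": 0,"y": 0,"z": -1,"rx": 0,"ry": 0,"rz": 0,"grip": 0},{"x": 0,"y": 0,"z": -1,"rx": 0,"ry": 0,"rz": 0,"grip": 0},{"x": -20,"y": 0,"z": 30,"rx": 0,"ry": 0,"rz": 0,"grip": 0},{"x": -50,"y": 0,"z": 55,"rx": 0,"ry": 0,"rz": 0,"grip": 0},{"x": -82,"y": 0,"z": 80,"rx": 0,"ry": 0,"rz": 0,"grip": 0},{"x": -105,"y": 0,"z": 110,"rx": 0,"ry": 0,"rz": 0,"grip": 0},{"x": -125,"y": 0,"z": 140,"rx": 0,"ry": 0,"rz": 0,"grip": 0},{"x": -135,"y": 0,"z": 175,"rx": 0,"ry": 0,"rz": 0,"grip": 0},{"x": -135,"y": 0,"z": 210,"rx": 0,"ry": 0,"rz": 0,"grip": 0},{"x": -135,"y": 0,"z": 230,"rx": 0,"ry": 0,"rz": 0,"grip": 0}], "newtons": 30}}

```text
clock: 7.33
eef_pos: [0.4616, 0.1131, 0.3015]
eef_rot: [[0.965, 0.001, 0.263], [0.001, -1.0, 0.0], [0.263, -0.0, -0.965]]
wrist_force: [2.0, 0.3, 1.0]
opening: -0.0001
grip_force: 0.0
```

Call:
{"method": "jog_arm", "body": {"commands": [{"x": 0,"y": 0,"z": 0,"rx": 0,"ry": 0,"rz": 0,"grip": 0},{"x": 0,"y": 0,"z": 0,"rx": 0,"ry": 0,"rz": 0,"grip": 0},{"x": 0,"y": 0,"z": 0,"rx": 0,"ry": 0,"rz": 0,"grip": 0},{"x": 0,"y": 0,"z": 0,"rx": 0,"ry": 0,"rz": 0,"grip": 0},{"x": 0,"y": 0,"z": 0,"rx": 0,"ry": 0,"rz": 0,"grip": 0},{"x": 0,"y": 0,"z": 0,"rx": 0,"ry": 0,"rz": 0,"grip": 0},{"x": 0,"y": 0,"z": 0,"rx": 0,"ry": 0,"rz": 0,"grip": 0},{"x": 0,"y": 0,"z": 0,"rx": 0,"ry": 0,"rz": 0,"grip": 0},{"x": 0,"y": 0,"z": 0,"rx": 0,"ry": 0,"rz": 0,"grip": 0},{"x": 0,"y": 0,"z": 0,"rx": 0,"ry": 0,"rz": 0,"grip": 0}], "newtons": 30}}

```text
clock: 8.17
eef_pos: [0.4616, 0.1126, 0.2974]
eef_rot: [[0.966, 0.0, 0.259], [0.0, -1.0, 0.0], [0.259, -0.0, -0.966]]
wrist_force: [-0.1, -0.4, 0.5]
opening: -0.0
grip_force: 0.0
```

Run:
```python
from h import *
p,_,_=snap('wrist','w5.png');q,_,_=snap('top','t5.png')
cv2.imwrite('pics/c5.png',cv2.cvtColor(np.hstack([p[:,100:450],cv2.resize(q[100:240,150:300],(411,384))]),cv2.COLOR_RGB2BGR))
```

```text
(no output)
```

View pics/c5.png

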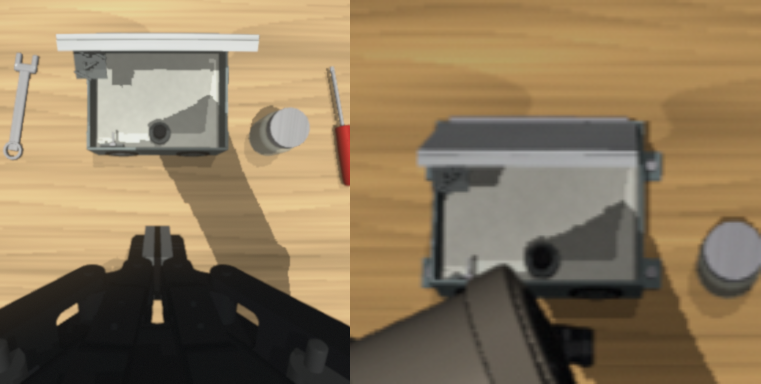

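The cover is open. The wrist view shows the button and collar at about (259,131) in the full picture, and the top view shows it at crop (542,257).

Run:
```python
from h import *
for f,(u0,u1,v0,v1) in {'w5.png':(242,278,112,148),'t5.png':(208,232,180,206)}.items():
    p,d,m=load(f); vv,uu=np.mgrid[v0:v1,u0:u1]; uv=np.c_[uu.ravel(),vv.ravel()]
    P=depthpts(m,uv,d); g=p[uv[:,1],uv[:,0]].astype(int).max(1); Q=plane(m,uv,.060)
    k=g<45; print(f,'dark',k.sum(),Q[k].mean(0).round(4),np.percentile(P[k,2],[10,50,90]).round(4))
    k=(P[:,2]>.055)&(P[:,2]<.066); print('high',k.sum(),P[k].mean(0).round(4),P[k].max(0).round(3))
    k=(P[:,2]>.043)&(P[:,2]<.055); print('mid',k.sum(),P[k].mean(0).round(4))
    if f[0]=='w': 
        for r in range(118,146,2): print(r,p[r,244:274:2].max(1),(P.reshape(v1-v0,u1-u0,3)[r-v0,2:32:2,2]*1000).round().astype(int))
```

```text
<stdin>:5: RuntimeWarning: Mean of empty slice.
  ret = um.true_divide(
Traceback (most recent call last):
IndexError: index -1 is out of bounds for axis 0 with size 0
```

Run:
```python
from h import *
for f,(u0,u1,v0,v1) in {'w5.png':(242,278,112,146),'t5.png':(208,232,180,204)}.items():
    p,d,m=load(f); vv,uu=np.mgrid[v0:v1,u0:u1]; uv=np.c_[uu.ravel(),vv.ravel()]
    P=depthpts(m,uv,d); g=p[uv[:,1],uv[:,0]].astype(int).max(1); Q=plane(m,uv,.061)
    k=(P[:,2]>.055)&(P[:,2]<.068)&(Q[:,0]>.558); print(f,'high',k.sum(),Q[k].mean(0).round(4),np.ptp(Q[k],0).round(3),np.median(P[k,2]).round(4))
    k=(P[:,2]>.042)&(P[:,2]<.055)&(Q[:,0]>.55); print('mid',k.sum(),P[k].mean(0).round(4))
    if f[0]=='w': 
        for r in range(116,146,2): print(r,g.reshape(v1-v0,-1)[r-v0,2:34:2],(P.reshape(v1-v0,u1-u0,3)[r-v0,2:34:2,2]*1000).round().astype(int))
```

```text
w5.png high 145 [0.567  0.1087 0.061 ] [0.018 0.018 0.   ] 0.0617
mid 229 [0.5662 0.109  0.048 ]
116 [207 207 207 207 207 208 208 210 211 210 206 202 181 147 133 124] [34 35 36 37 38 34 36 37 36 35 36 36 37 36 35 36]
118 [208 209 209 208 208 202 184 181 185 196 149 138 125 123 123 124] [38 37 35 36 36 36 35 35 36 37 36 36 36 36 35 36]
120 [210 211 210 204 179 143 124 121 123 134 125 123 123 123 123 123] [38 36 36 34 36 38 37 36 34 38 35 38 36 36 35 36]
122 [211 210 193 146 124 110  99  89  87  98 109 121 124 122 122 122] [36 35 38 36 36 36 35 48 47 35 36 34 36 36 35 36]
124 [211 206 146 122 103  78  69  65  63  67  76  97 118 122 122 122] [35 37 37 36 37 47 48 48 48 47 48 48 35 37 36 37]
126 [213 209 158 106  78  65  54  52  53  54  62  74  97 122 123 123] [ 35  37  36  36  48  49  63  63  62  60  61  49  49 466  38  36]
128 [214 214 176  86  74  55  54  54  56  54  53  66  80 115 124 124] [36 37 36 46 48 62 61 61 62 61 62 47 48 36 37 34]
130 [214 214 171  92  81  54  54  55  55  55  53  67  83 102 124 123] [35 35 34 48 47 62 62 64 63 61 63 62 47 47 34 35]
132 [216 217 172  93  79  5
[... 239 characters left out ...]
33 197 104  86  61  48  51  50  49  60  90  91 127 160 160] [36 38 35 48 49 47 62 62 63 62 59 47 48 48 36 37]
138 [231 233 221 118  89  78  64  53  53  66  86  92  94 148 161 161] [ 35  36  36  44  48  48  49  56  59  54 466  48  47  37  36  37]
140 [179 207 204 129  85  88  85  77  80  88  92  87 122 160 161 161] [36 36 36 36 47 50 49 50 47 49 49 48 46 36 36 36]
142 [163 164 164 147 117  87  82  85  86  83  85 125 157 163 162 162] [37 36 36 36 36 47 48 48 48 48 49 44 35 36 37 37]
144 [163 164 164 163 157 132 110  97  97 112 132 161 162 163 163 163] [38 36 36 35 37 36 37 43 46 41 37 37 36 37 36 36]
t5.png high 39 [0.5665 0.1102 0.061 ] [0.013 0.016 0.   ] 0.0619
mid 68 [0.5656 0.1092 0.0474]
```

The button is at (567, 109) mm, 62 mm high and fully out, with its collar at 48 mm. I'll move above it.

Call:
{"method": "jog_arm", "body": {"commands": [{"x": 35,"y": -1,"z": -20,"rx": 0,"ry": 0,"rz": 0,"grip": 0},{"x": 70,"y": -2,"z": -40,"rx": 0,"ry": 0,"rz": 0,"grip": 0},{"x": 100,"y": -3,"z": -65,"rx": 0,"ry": 0,"rz": 0,"grip": 0},{"x": 118,"y": -3,"z": -95,"rx": 0,"ry": 0,"rz": 0,"grip": 0},{"x": 118,"y": -3,"z": -130,"rx": 0,"ry": 0,"rz": 0,"grip": 0},{"x": 118,"y": -3,"z": -165,"rx": 0,"ry": 0,"rz": 0,"grip": 0},{"x": 118,"y": -3,"z": -195,"rx": 0,"ry": 0,"rz": 0,"grip": 0},{"x": 118,"y": -3,"z": -220,"rx": 0,"ry": 0,"rz": 0,"grip": 0},{"x": 118,"y": -3,"z": -235,"rx": 0,"ry": 0,"rz": 0,"grip": 0},{"x": 118,"y": -3,"z": -235,"rx": 0,"ry": 0,"rz": 0,"grip": 0}], "newtons": 30}}

```text
clock: 9.1
eef_pos: [0.5776, 0.1093, 0.0591]
eef_rot: [[0.967, 0.001, 0.254], [0.001, -1.0, -0.001], [0.254, 0.001, -0.967]]
wrist_force: [-1.3, -0.5, -0.3]
opening: -0.0002
grip_force: 0.0
```

Run:
```python
from h import *
s=arm.get_state();print(s['clock'],s['eef_pos'],s['wrist_force'])
p,d,m=snap('wrist','w6.png')
for v in range(206,250,3): print(v,(depthpts(m,[(250,v),(257,v),(264,v)],d)*1000).round(0).tolist())
a=cv2.resize(p[140:300,160:360],(700,560)); cv2.imwrite('pics/c6.png',cv2.cvtColor(a,cv2.COLOR_RGB2BGR))
```

```text
9.1 [0.57763025 0.10929997 0.05909442] [-1.28040749 -0.50442468 -0.26640003]
206 [[591.0, 114.0, 37.0], [591.0, 109.0, 37.0], [591.0, 104.0, 36.0]]
209 [[589.0, 114.0, 36.0], [589.0, 109.0, 36.0], [589.0, 104.0, 36.0]]
212 [[587.0, 114.0, 36.0], [587.0, 109.0, 36.0], [586.0, 104.0, 35.0]]
215 [[584.0, 114.0, 36.0], [585.0, 109.0, 40.0], [584.0, 104.0, 36.0]]
218 [[584.0, 114.0, 47.0], [584.0, 109.0, 48.0], [584.0, 105.0, 47.0]]
221 [[582.0, 114.0, 48.0], [582.0, 109.0, 48.0], [582.0, 105.0, 48.0]]
224 [[580.0, 114.0, 48.0], [580.0, 109.0, 49.0], [580.0, 105.0, 48.0]]
227 [[583.0, 113.0, 82.0], [583.0, 109.0, 81.0], [583.0, 105.0, 80.0]]
230 [[582.0, 113.0, 85.0], [582.0, 109.0, 84.0], [582.0, 106.0, 85.0]]
233 [[581.0, 113.0, 88.0], [581.0, 109.0, 88.0], [582.0, 106.0, 89.0]]
236 [[580.0, 113.0, 91.0], [580.0, 109.0, 91.0], [580.0, 106.0, 91.0]]
239 [[580.0, 113.0, 94.0], [580.0, 109.0, 94.0], [580.0, 106.0, 94.0]]
242 [[579.0, 113.0, 98.0], [579.0, 109.0, 97.0], [579.0, 106.0, 98.0]]
245 [[578.0, 112.0, 101.0], [578.0, 109.0, 100.0], [578.0, 106.0, 101.0]]
248 [[577.0, 112.0, 103.0], [578.0, 109.0, 104.0], [578.0, 106.0, 104.0]]
```

View pics/c6.png

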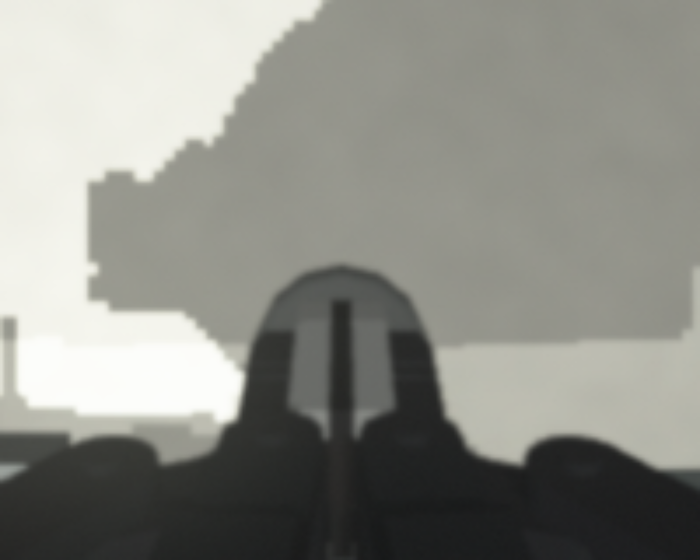

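The shut fingers (crop col 340) are centred over the collar, with the tip spanning x 562–584 mm. I'll press now.

Call:
{"method": "jog_arm", "body": {"commands": [{"x": 1,"y": 0,"z": -4,"rx": 0,"ry": 0,"rz": 0,"grip": 0},{"x": 1,"y": 0,"z": -8,"rx": 0,"ry": 0,"rz": 0,"grip": 0},{"x": 1,"y": 0,"z": -11,"rx": 0,"ry": 0,"rz": 0,"grip": 0},{"x": 1,"y": 0,"z": -13,"rx": 0,"ry": 0,"rz": 0,"grip": 0},{"x": 1,"y": 0,"z": -15,"rx": 0,"ry": 0,"rz": 0,"grip": 0},{"x": 1,"y": 0,"z": -15,"rx": 0,"ry": 0,"rz": 0,"grip": 0}], "newtons": 30}}

```text
clock: 9.65
eef_pos: [0.5809, 0.1096, 0.0477]
eef_rot: [[0.966, 0.0, 0.26], [0.0, -1.0, 0.0], [0.26, -0.0, -0.966]]
wrist_force: [1.7, -0.9, 1.2]
opening: -0.0002
grip_force: 0.7
```

Call:
{"method": "jog_arm", "body": {"commands": [{"x": 0,"y": 0,"z": -1,"rx": 0,"ry": 0,"rz": 0,"grip": 0},{"x": 0,"y": 0,"z": -2,"rx": 0,"ry": 0,"rz": 0,"grip": 0},{"x": 0,"y": 0,"z": -3,"rx": 0,"ry": 0,"rz": 0,"grip": 0},{"x": 0,"y": 0,"z": -3,"rx": 0,"ry": 0,"rz": 0,"grip": 0}], "newtons": 30}}

```text
clock: 9.98
eef_pos: [0.5806, 0.1096, 0.0445]
eef_rot: [[0.966, 0.0, 0.259], [0.0, -1.0, 0.0], [0.259, -0.0, -0.966]]
wrist_force: [1.8, -0.2, 2.0]
opening: -0.0003
grip_force: 1.0
```

Call:
{"method": "jog_arm", "body": {"commands": [{"x": 0,"y": 0,"z": -1,"rx": 0,"ry": 0,"rz": 0,"grip": 0},{"x": 0,"y": 0,"z": -2,"rx": 0,"ry": 0,"rz": 0,"grip": 0},{"x": 0,"y": 0,"z": -2,"rx": 0,"ry": 0,"rz": 0,"grip": 0}], "newtons": 30}}

```text
clock: 10.23
eef_pos: [0.5809, 0.1097, 0.043]
eef_rot: [[0.966, 0.0, 0.26], [0.0, -1.0, -0.0], [0.26, 0.0, -0.966]]
wrist_force: [-2.8, -1.9, 15.2]
opening: 0.0003
grip_force: 7.6
```

Call:
{"method": "jog_arm", "body": {"commands": [{"x": 0,"y": 0,"z": -0.5,"rx": 0,"ry": 0,"rz": 0,"grip": 0},{"x": 0,"y": 0,"z": -1,"rx": 0,"ry": 0,"rz": 0,"grip": 0},{"x": 0,"y": 0,"z": -1,"rx": 0,"ry": 0,"rz": 0,"grip": 0}], "newtons": 30}}

```text
clock: 10.48
eef_pos: [0.5811, 0.1098, 0.0427]
eef_rot: [[0.965, 0.0, 0.261], [0.0, -1.0, -0.0], [0.261, 0.0, -0.965]]
wrist_force: [-8.1, -1.9, 27.7]
opening: -0.0002
grip_force: 13.4
```

The button has bottomed (27 N). I'll back off and check its height.

Call:
{"method": "jog_arm", "body": {"commands": [{"x": -4,"y": 1,"z": 20,"rx": 0,"ry": 0,"rz": 0,"grip": 0},{"x": -8,"y": 2,"z": 55,"rx": 0,"ry": 0,"rz": 0,"grip": 0},{"x": -20,"y": 3,"z": 90,"rx": 0,"ry": 0,"rz": 0,"grip": 0},{"x": -40,"y": 3,"z": 125,"rx": 0,"ry": 0,"rz": 0,"grip": 0},{"x": -60,"y": 3,"z": 160,"rx": 0,"ry": 0,"rz": 0,"grip": 0},{"x": -80,"y": 3,"z": 195,"rx": 0,"ry": 0,"rz": 0,"grip": 0},{"x": -100,"y": 3,"z": 230,"rx": 0,"ry": 0,"rz": 0,"grip": 0},{"x": -118,"y": 3,"z": 256,"rx": 0,"ry": 0,"rz": 0,"grip": 0},{"x": -118,"y": 3,"z": 256,"rx": 0,"ry": 0,"rz": 0,"grip": 0},{"x": -118,"y": 3,"z": 256,"rx": 0,"ry": 0,"rz": 0,"grip": 0}], "newtons": 30}}

```text
clock: 11.32
eef_pos: [0.4624, 0.1125, 0.299]
eef_rot: [[0.965, -0.0, 0.262], [0.0, -1.0, -0.001], [0.262, 0.001, -0.965]]
wrist_force: [0.8, 0.4, -0.7]
opening: 0.0002
grip_force: 0.0
```

Run:
```python
from h import *
s=arm.get_state();print(s['clock'],s['eef_pos'],s['wrist_force'])
p,d,m=snap('wrist','w7.png')
vv,uu=np.mgrid[80:170,200:320]; uv=np.c_[uu.ravel(),vv.ravel()];P=depthpts(m,uv,d)
k=np.hypot(P[:,0]-.567,P[:,1]-.109)<.007; print('button',k.sum(),np.median(P[k,2]))
r=np.hypot(P[:,0]-.567,P[:,1]-.109);k=(r>.012)&(r<.016)&(P[:,2]>.04);print('collar',np.median(P[k,2]))
p,d,m=snap('scene','s7.png');vv,uu=np.mgrid[80:255,200:350]; uv=np.c_[uu.ravel(),vv.ravel()];P=depthpts(m,uv,d)
k=(P[:,0]>.55)&(P[:,0]<.72)&(P[:,1]>.04)&(P[:,1]<.18)&(P[:,2]>.095)&(P[:,2]<.24);Q=P[k]
print('cover',k.sum(),Q.min(0),Q.max(0),np.degrees(np.arctan(np.polyfit(Q[:,0],Q[:,2],1)[0])))
```

```text
11.3167 [0.46240887 0.11252434 0.29896801] [ 0.78874793  0.37247995 -0.74277896]
button 71 0.05376897386114937
collar 0.04789915029256714
cover 2797 [0.6126333  0.04020169 0.09500376] [0.69746121 0.17988974 0.22084695] -61.786484610420835
```

The button is fully in (top at 53.8 mm) and the cover stands at about 62°. Its outer face points away from the robot, so I'll set the tool upright, pass over the free edge and push the cover down along its arc from behind.

Call:
{"method": "jog_arm", "body": {"commands": [{"x": 30,"y": 0,"z": 0,"rx": 0,"ry": 4,"rz": 0,"grip": 0},{"x": 60,"y": 0,"z": 0,"rx": 0,"ry": 8,"rz": 0,"grip": 0},{"x": 90,"y": 0,"z": 0,"rx": 0,"ry": 12,"rz": 0,"grip": 0},{"x": 125,"y": 0,"z": 0,"rx": 0,"ry": 15,"rz": 0,"grip": 0},{"x": 160,"y": 0,"z": 0,"rx": 0,"ry": 15,"rz": 0,"grip": 0},{"x": 190,"y": 0,"z": 0,"rx": 0,"ry": 15,"rz": 0,"grip": 0},{"x": 203,"y": 0,"z": 0,"rx": 0,"ry": 15,"rz": 0,"grip": 0},{"x": 203,"y": 0,"z": 0,"rx": 0,"ry": 15,"rz": 0,"grip": 0},{"x": 203,"y": 0,"z": 0,"rx": 0,"ry": 15,"rz": 0,"grip": 0}], "newtons": 30}}

```text
clock: 12.17
eef_pos: [0.6655, 0.1128, 0.2942]
eef_rot: [[1.0, 0.0, -0.005], [0.0, -1.0, 0.0], [-0.005, -0.0, -1.0]]
wrist_force: [-0.1, 0.1, -0.1]
opening: 0.0001
grip_force: 0.0
```

Call:
{"method": "jog_arm", "body": {"commands": [{"x": 0,"y": 0,"z": -30,"rx": 0,"ry": 0,"rz": 0,"grip": 0},{"x": 0,"y": 0,"z": -60,"rx": 0,"ry": 0,"rz": 0,"grip": 0},{"x": 0,"y": 0,"z": -85,"rx": 0,"ry": 0,"rz": 0,"grip": 0},{"x": 0,"y": 0,"z": -100,"rx": 0,"ry": 0,"rz": 0,"grip": 0},{"x": 0,"y": 0,"z": -105,"rx": 0,"ry": 0,"rz": 0,"grip": 0},{"x": 0,"y": 0,"z": -105,"rx": 0,"ry": 0,"rz": 0,"grip": 0}], "newtons": 30}}

```text
clock: 12.67
eef_pos: [0.6643, 0.1125, 0.1909]
eef_rot: [[1.0, 0.001, -0.003], [0.001, -1.0, -0.0], [-0.003, 0.0, -1.0]]
wrist_force: [0.1, -0.1, -0.5]
opening: -0.0
grip_force: 0.0
```

Run:
```python
from h import *
s=arm.get_state();print(s['clock'],s['eef_pos'],s['wrist_force'])
p,d,m=snap('scene','s8.png'); cv2.imwrite('pics/s8c.png',cv2.resize(cv2.cvtColor(p[60:260,190:370],cv2.COLOR_RGB2BGR),None,fx=3,fy=3))
```

```text
12.6667 [0.66427813 0.11251704 0.19090253] [ 0.08877118 -0.13372404 -0.49753099]
```

View pics/s8c.png

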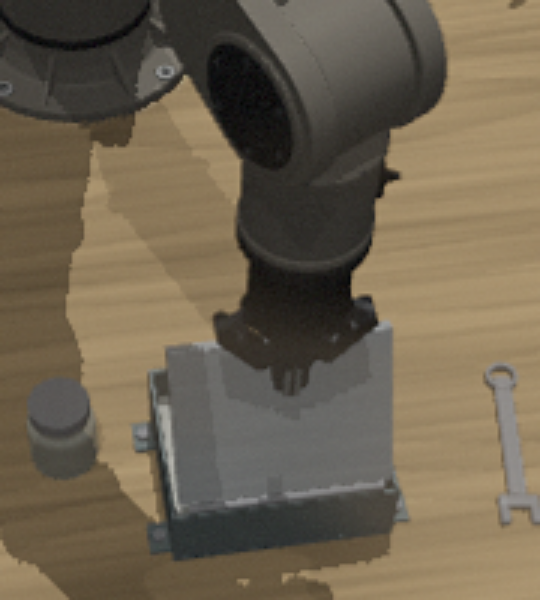

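The shut fingertips (crop (290,390)) are just behind the cover's outer face, mid-width. I'll sweep down the arc.

Call:
{"method": "jog_arm", "body": {"commands": [{"x": -10,"y": 0,"z": -8,"rx": 0,"ry": 0,"rz": 0,"grip": 0},{"x": -19,"y": 0,"z": -15,"rx": 0,"ry": 0,"rz": 0,"grip": 0},{"x": -28,"y": 0,"z": -21,"rx": 0,"ry": 0,"rz": 0,"grip": 0},{"x": -36,"y": 0,"z": -27,"rx": 0,"ry": 0,"rz": 0,"grip": 0},{"x": -51,"y": 0,"z": -42,"rx": 0,"ry": 0,"rz": 0,"grip": 0},{"x": -63,"y": 0,"z": -59,"rx": 0,"ry": 0,"rz": 0,"grip": 0},{"x": -72,"y": 0,"z": -78,"rx": 0,"ry": 0,"rz": 0,"grip": 0},{"x": -77,"y": 0,"z": -96,"rx": 0,"ry": 0,"rz": 0,"grip": 0},{"x": -79,"y": 0,"z": -110,"rx": 0,"ry": 0,"rz": 0,"grip": 0},{"x": -79,"y": 0,"z": -117,"rx": 0,"ry": 0,"rz": 0,"grip": 0}], "newtons": 30}}

```text
clock: 13.55
eef_pos: [0.5858, 0.1126, 0.0749]
eef_rot: [[1.0, 0.0, -0.0], [0.0, -1.0, -0.0], [-0.0, 0.0, -1.0]]
wrist_force: [-4.4, -0.8, 6.7]
opening: -0.0001
grip_force: 3.4
```

Call:
{"method": "jog_arm", "body": {"commands": [{"x": 0,"y": 0,"z": -4,"rx": 0,"ry": 0,"rz": 0,"grip": 0},{"x": 0,"y": 0,"z": -7,"rx": 0,"ry": 0,"rz": 0,"grip": 0},{"x": 0,"y": 0,"z": -9,"rx": 0,"ry": 0,"rz": 0,"grip": 0},{"x": 0,"y": 0,"z": -9,"rx": 0,"ry": 0,"rz": 0,"grip": 0}], "newtons": 30}}

```text
clock: 13.88
eef_pos: [0.5873, 0.1129, 0.0676]
eef_rot: [[1.0, 0.0, 0.002], [0.0, -1.0, 0.0], [0.002, -0.0, -1.0]]
wrist_force: [0.1, 0.7, 1.7]
opening: -0.0001
grip_force: 0.6
```

```bash
python3 lid.py s9.png
```

```text
0.55 178 0.0795
0.6 266 0.0819
0.66 282 0.0845
13.9333 [0.58730489 0.11294563 0.06749661] [-0.41839324  1.39770489  0.72222531]
```

Call:
{"method": "jog_arm", "body": {"commands": [{"x": 0,"y": 0,"z": -1,"rx": 0,"ry": 0,"rz": 0,"grip": 0},{"x": 0,"y": 0,"z": -2,"rx": 0,"ry": 0,"rz": 0,"grip": 0},{"x": 0,"y": 0,"z": -3,"rx": 0,"ry": 0,"rz": 0,"grip": 0},{"x": 0,"y": 0,"z": -3,"rx": 0,"ry": 0,"rz": 0,"grip": 0},{"x": 0,"y": 0,"z": -3,"rx": 0,"ry": 0,"rz": 0,"grip": 0}], "newtons": 30}}

```text
clock: 14.35
eef_pos: [0.5875, 0.113, 0.0652]
eef_rot: [[1.0, 0.0, 0.002], [0.0, -1.0, 0.0], [0.002, -0.0, -1.0]]
wrist_force: [-6.2, -1.9, 24.0]
opening: -0.0002
grip_force: 12.4
```

```bash
python3 lid.py s10.png
```

```text
0.55 180 0.0773
0.6 247 0.0802
0.66 276 0.0845
14.4 [0.58755838 0.11303287 0.06520837] [-6.80104263 -0.77026427 24.6656002 ]
```

The cover is at its stop (24 N). I'll release straight up, then back, wait, and check.

Call:
{"method": "jog_arm", "body": {"commands": [{"x": 0,"y": 0,"z": 5,"rx": 0,"ry": 0,"rz": 0,"grip": 0},{"x": 0,"y": 0,"z": 12,"rx": 0,"ry": 0,"rz": 0,"grip": 0},{"x": 0,"y": 0,"z": 30,"rx": 0,"ry": 0,"rz": 0,"grip": 0},{"x": 0,"y": 0,"z": 60,"rx": 0,"ry": 0,"rz": 0,"grip": 0},{"x": -15,"y": 0,"z": 95,"rx": 0,"ry": 0,"rz": 0,"grip": 0},{"x": -35,"y": 0,"z": 130,"rx": 0,"ry": 0,"rz": 0,"grip": 0},{"x": -55,"y": 0,"z": 165,"rx": 0,"ry": 0,"rz": 0,"grip": 0},{"x": -75,"y": 0,"z": 195,"rx": 0,"ry": 0,"rz": 0,"grip": 0},{"x": -95,"y": 0,"z": 220,"rx": 0,"ry": 0,"rz": 0,"grip": 0},{"x": -110,"y": 0,"z": 235,"rx": 0,"ry": 0,"rz": 0,"grip": 0}], "newtons": 30}}

```text
clock: 15.23
eef_pos: [0.4756, 0.1131, 0.3015]
eef_rot: [[1.0, 0.001, 0.003], [0.001, -1.0, -0.0], [0.003, 0.0, -1.0]]
wrist_force: [-0.0, 0.1, 0.2]
opening: 0.0002
grip_force: 0.0
```

Call:
{"method": "jog_arm", "body": {"commands": [{"x": 0,"y": 0,"z": 0,"rx": 0,"ry": 0,"rz": 0,"grip": 0},{"x": 0,"y": 0,"z": 0,"rx": 0,"ry": 0,"rz": 0,"grip": 0},{"x": 0,"y": 0,"z": 0,"rx": 0,"ry": 0,"rz": 0,"grip": 0},{"x": 0,"y": 0,"z": 0,"rx": 0,"ry": 0,"rz": 0,"grip": 0},{"x": 0,"y": 0,"z": 0,"rx": 0,"ry": 0,"rz": 0,"grip": 0},{"x": 0,"y": 0,"z": 0,"rx": 0,"ry": 0,"rz": 0,"grip": 0},{"x": 0,"y": 0,"z": 0,"rx": 0,"ry": 0,"rz": 0,"grip": 0},{"x": 0,"y": 0,"z": 0,"rx": 0,"ry": 0,"rz": 0,"grip": 0},{"x": 0,"y": 0,"z": 0,"rx": 0,"ry": 0,"rz": 0,"grip": 0},{"x": 0,"y": 0,"z": 0,"rx": 0,"ry": 0,"rz": 0,"grip": 0}], "newtons": 30}}

```text
clock: 16.07
eef_pos: [0.4765, 0.1127, 0.2984]
eef_rot: [[1.0, 0.0, -0.0], [0.0, -1.0, 0.0], [-0.0, -0.0, -1.0]]
wrist_force: [0.1, 0.5, -0.3]
opening: 0.0
grip_force: 0.0
```

Call:
{"method": "jog_arm", "body": {"commands": [{"x": 0,"y": 0,"z": 0,"rx": 0,"ry": 0,"rz": 0,"grip": 0},{"x": 0,"y": 0,"z": 0,"rx": 0,"ry": 0,"rz": 0,"grip": 0},{"x": 0,"y": 0,"z": 0,"rx": 0,"ry": 0,"rz": 0,"grip": 0},{"x": 0,"y": 0,"z": 0,"rx": 0,"ry": 0,"rz": 0,"grip": 0},{"x": 0,"y": 0,"z": 0,"rx": 0,"ry": 0,"rz": 0,"grip": 0},{"x": 0,"y": 0,"z": 0,"rx": 0,"ry": 0,"rz": 0,"grip": 0},{"x": 0,"y": 0,"z": 0,"rx": 0,"ry": 0,"rz": 0,"grip": 0},{"x": 0,"y": 0,"z": 0,"rx": 0,"ry": 0,"rz": 0,"grip": 0},{"x": 0,"y": 0,"z": 0,"rx": 0,"ry": 0,"rz": 0,"grip": 0},{"x": 0,"y": 0,"z": 0,"rx": 0,"ry": 0,"rz": 0,"grip": 0}], "newtons": 30}}

```text
clock: 16.9
eef_pos: [0.4765, 0.1126, 0.2985]
eef_rot: [[1.0, 0.0, 0.0], [0.0, -1.0, 0.0], [0.0, -0.0, -1.0]]
wrist_force: [0.3, -0.2, 0.3]
opening: 0.0002
grip_force: 0.0
```

```bash
python3 lid.py s11.png
```

```text
0.55 0 nan
0.6 0 nan
0.66 0 nan
16.95 [0.47653756 0.11265218 0.29849429] [-0.64938193  0.17075273  0.16301855]
  return _methods._mean(a, axis=axis, dtype=dtype,
  ret = ret.dtype.type(ret / rcount)
```

View pics/s11.png

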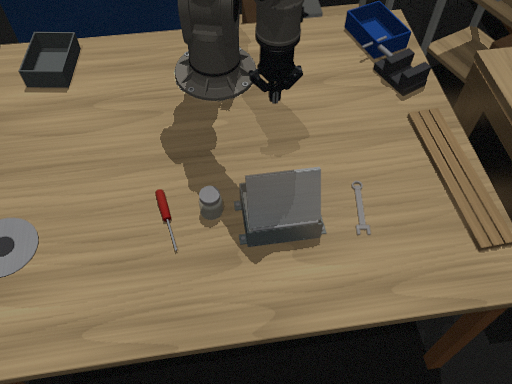

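The cover reopened: on the fast sweep it probably ran ahead to the stop, so my second press toggled it open again. The bystanders look unmoved. I'll close it again, slowly near the end and with a single press.

Call:
{"method": "jog_arm", "body": {"commands": [{"x": 35,"y": 0,"z": 0,"rx": 0,"ry": 0,"rz": 0,"grip": 0},{"x": 70,"y": 0,"z": 0,"rx": 0,"ry": 0,"rz": 0,"grip": 0},{"x": 105,"y": 0,"z": 0,"rx": 0,"ry": 0,"rz": 0,"grip": 0},{"x": 140,"y": 0,"z": 0,"rx": 0,"ry": 0,"rz": 0,"grip": 0},{"x": 170,"y": 0,"z": 0,"rx": 0,"ry": 0,"rz": 0,"grip": 0},{"x": 188,"y": 0,"z": 0,"rx": 0,"ry": 0,"rz": 0,"grip": 0},{"x": 188,"y": 0,"z": -25,"rx": 0,"ry": 0,"rz": 0,"grip": 0},{"x": 188,"y": 0,"z": -60,"rx": 0,"ry": 0,"rz": 0,"grip": 0},{"x": 188,"y": 0,"z": -90,"rx": 0,"ry": 0,"rz": 0,"grip": 0},{"x": 188,"y": 0,"z": -107,"rx": 0,"ry": 0,"rz": 0,"grip": 0}], "newtons": 30}}

```text
clock: 17.78
eef_pos: [0.6632, 0.1121, 0.1876]
eef_rot: [[1.0, 0.0, -0.004], [0.0, -1.0, -0.001], [-0.004, 0.001, -1.0]]
wrist_force: [0.2, 0.1, -0.2]
opening: 0.0002
grip_force: 0.0
```

Call:
{"method": "jog_arm", "body": {"commands": [{"x": -5,"y": 0,"z": -4,"rx": 0,"ry": 0,"rz": 0,"grip": 0},{"x": -10,"y": 0,"z": -8,"rx": 0,"ry": 0,"rz": 0,"grip": 0},{"x": -15,"y": 0,"z": -11,"rx": 0,"ry": 0,"rz": 0,"grip": 0},{"x": -19,"y": 0,"z": -15,"rx": 0,"ry": 0,"rz": 0,"grip": 0},{"x": -24,"y": 0,"z": -18,"rx": 0,"ry": 0,"rz": 0,"grip": 0},{"x": -28,"y": 0,"z": -21,"rx": 0,"ry": 0,"rz": 0,"grip": 0},{"x": -32,"y": 0,"z": -24,"rx": 0,"ry": 0,"rz": 0,"grip": 0},{"x": -36,"y": 0,"z": -27,"rx": 0,"ry": 0,"rz": 0,"grip": 0},{"x": -41,"y": 0,"z": -32,"rx": 0,"ry": 0,"rz": 0,"grip": 0},{"x": -46,"y": 0,"z": -37,"rx": 0,"ry": 0,"rz": 0,"grip": 0}], "newtons": 30}}

```text
clock: 18.62
eef_pos: [0.6182, 0.1126, 0.1542]
eef_rot: [[1.0, 0.0, 0.0], [0.0, -1.0, 0.0], [0.0, -0.0, -1.0]]
wrist_force: [-0.1, 1.2, -0.7]
opening: 0.0004
grip_force: 0.3
```

Call:
{"method": "jog_arm", "body": {"commands": [{"x": -5,"y": 0,"z": -5,"rx": 0,"ry": 0,"rz": 0,"grip": 0},{"x": -9,"y": 0,"z": -11,"rx": 0,"ry": 0,"rz": 0,"grip": 0},{"x": -13,"y": 0,"z": -16,"rx": 0,"ry": 0,"rz": 0,"grip": 0},{"x": -17,"y": 0,"z": -22,"rx": 0,"ry": 0,"rz": 0,"grip": 0},{"x": -20,"y": 0,"z": -28,"rx": 0,"ry": 0,"rz": 0,"grip": 0},{"x": -23,"y": 0,"z": -34,"rx": 0,"ry": 0,"rz": 0,"grip": 0},{"x": -26,"y": 0,"z": -40,"rx": 0,"ry": 0,"rz": 0,"grip": 0},{"x": -28,"y": 0,"z": -45,"rx": 0,"ry": 0,"rz": 0,"grip": 0},{"x": -29,"y": 0,"z": -49,"rx": 0,"ry": 0,"rz": 0,"grip": 0},{"x": -30,"y": 0,"z": -53,"rx": 0,"ry": 0,"rz": 0,"grip": 0}], "newtons": 30}}

```text
clock: 19.45
eef_pos: [0.5883, 0.1126, 0.101]
eef_rot: [[1.0, 0.0, -0.0], [0.0, -1.0, -0.0], [-0.0, 0.0, -1.0]]
wrist_force: [-1.0, -0.0, 0.8]
opening: -0.0001
grip_force: 0.4
```

Call:
{"method": "jog_arm", "body": {"commands": [{"x": 0,"y": 0,"z": -3,"rx": 0,"ry": 0,"rz": 0,"grip": 0},{"x": -1,"y": 0,"z": -6,"rx": 0,"ry": 0,"rz": 0,"grip": 0},{"x": -1,"y": 0,"z": -9,"rx": 0,"ry": 0,"rz": 0,"grip": 0},{"x": -2,"y": 0,"z": -12,"rx": 0,"ry": 0,"rz": 0,"grip": 0},{"x": -2,"y": 0,"z": -14,"rx": 0,"ry": 0,"rz": 0,"grip": 0},{"x": -2,"y": 0,"z": -16,"rx": 0,"ry": 0,"rz": 0,"grip": 0},{"x": -2,"y": 0,"z": -18,"rx": 0,"ry": 0,"rz": 0,"grip": 0},{"x": -2,"y": 0,"z": -20,"rx": 0,"ry": 0,"rz": 0,"grip": 0},{"x": -2,"y": 0,"z": -22,"rx": 0,"ry": 0,"rz": 0,"grip": 0},{"x": -2,"y": 0,"z": -24,"rx": 0,"ry": 0,"rz": 0,"grip": 0}], "newtons": 30}}

```text
clock: 20.28
eef_pos: [0.5865, 0.1126, 0.0773]
eef_rot: [[1.0, 0.0, 0.0], [0.0, -1.0, 0.0], [0.0, -0.0, -1.0]]
wrist_force: [-0.4, -0.7, 0.9]
opening: -0.0003
grip_force: 0.4
```

```bash
python3 lid.py s12.png
```

```text
0.55 193 0.0917
0.6 282 0.0899
0.66 298 0.087
20.3333 [0.58639683 0.11259138 0.07697008] [0.1687574  0.27819513 0.05904607]
```

Call:
{"method": "jog_arm", "body": {"commands": [{"x": 0,"y": 0,"z": -1.5,"rx": 0,"ry": 0,"rz": 0,"grip": 0},{"x": 0,"y": 0,"z": -3,"rx": 0,"ry": 0,"rz": 0,"grip": 0},{"x": 0,"y": 0,"z": -4.5,"rx": 0,"ry": 0,"rz": 0,"grip": 0},{"x": 0,"y": 0,"z": -6,"rx": 0,"ry": 0,"rz": 0,"grip": 0},{"x": 0,"y": 0,"z": -7.5,"rx": 0,"ry": 0,"rz": 0,"grip": 0},{"x": 0,"y": 0,"z": -9,"rx": 0,"ry": 0,"rz": 0,"grip": 0},{"x": 0,"y": 0,"z": -10.5,"rx": 0,"ry": 0,"rz": 0,"grip": 0},{"x": 0,"y": 0,"z": -11.5,"rx": 0,"ry": 0,"rz": 0,"grip": 0},{"x": 0,"y": 0,"z": -12,"rx": 0,"ry": 0,"rz": 0,"grip": 0},{"x": 0,"y": 0,"z": -12,"rx": 0,"ry": 0,"rz": 0,"grip": 0}], "newtons": 30}}

```text
clock: 21.17
eef_pos: [0.5867, 0.1127, 0.0657]
eef_rot: [[1.0, 0.0, 0.0], [0.0, -1.0, 0.0], [0.0, -0.0, -1.0]]
wrist_force: [0.4, -0.0, 3.5]
opening: 0.0
grip_force: 1.9
```

```bash
python3 lid.py s13.png
```

```text
0.55 183 0.0772
0.6 263 0.0802
0.66 272 0.0844
21.2167 [0.58672772 0.11264857 0.06566291] [-0.72994951 -1.06264883  3.13714131]
```

Call:
{"method": "jog_arm", "body": {"commands": [{"x": 0,"y": 0,"z": -0.5,"rx": 0,"ry": 0,"rz": 0,"grip": 0},{"x": 0,"y": 0,"z": -0.5,"rx": 0,"ry": 0,"rz": 0,"grip": 0},{"x": 0,"y": 0,"z": 3,"rx": 0,"ry": 0,"rz": 0,"grip": 0},{"x": 0,"y": 0,"z": 8,"rx": 0,"ry": 0,"rz": 0,"grip": 0},{"x": 0,"y": 0,"z": 16,"rx": 0,"ry": 0,"rz": 0,"grip": 0},{"x": 0,"y": 0,"z": 35,"rx": 0,"ry": 0,"rz": 0,"grip": 0},{"x": 0,"y": 0,"z": 65,"rx": 0,"ry": 0,"rz": 0,"grip": 0},{"x": -15,"y": 0,"z": 100,"rx": 0,"ry": 0,"rz": 0,"grip": 0},{"x": -45,"y": 0,"z": 125,"rx": 0,"ry": 0,"rz": 0,"grip": 0},{"x": -75,"y": 0,"z": 150,"rx": 0,"ry": 0,"rz": 0,"grip": 0}], "newtons": 30}}

```text
clock: 22.05
eef_pos: [0.5108, 0.113, 0.2171]
eef_rot: [[1.0, 0.0, 0.0], [0.0, -1.0, 0.001], [0.0, -0.001, -1.0]]
wrist_force: [0.3, 0.7, 1.2]
opening: 0.0001
grip_force: 0.0
```

Call:
{"method": "jog_arm", "body": {"commands": [{"x": -20,"y": 0,"z": 20,"rx": 0,"ry": 0,"rz": 0,"grip": 0},{"x": -30,"y": 0,"z": 40,"rx": 0,"ry": 0,"rz": 0,"grip": 0},{"x": -30,"y": 0,"z": 60,"rx": 0,"ry": 0,"rz": 0,"grip": 0},{"x": -30,"y": 0,"z": 60,"rx": 0,"ry": 0,"rz": 0,"grip": 0},{"x": -30,"y": 0,"z": 60,"rx": 0,"ry": 0,"rz": 0,"grip": 0},{"x": -30,"y": 0,"z": 60,"rx": 0,"ry": 0,"rz": 0,"grip": 0},{"x": -30,"y": 0,"z": 60,"rx": 0,"ry": 0,"rz": 0,"grip": 0},{"x": -30,"y": 0,"z": 60,"rx": 0,"ry": 0,"rz": 0,"grip": 0},{"x": -30,"y": 0,"z": 60,"rx": 0,"ry": 0,"rz": 0,"grip": 0},{"x": -30,"y": 0,"z": 60,"rx": 0,"ry": 0,"rz": 0,"grip": 0}], "newtons": 30}}

```text
clock: 22.88
eef_pos: [0.4814, 0.1126, 0.275]
eef_rot: [[1.0, 0.0, -0.001], [0.0, -1.0, 0.0], [-0.001, -0.0, -1.0]]
wrist_force: [-0.5, 0.4, 0.2]
opening: -0.0001
grip_force: 0.0
```

Call:
{"method": "jog_arm", "body": {"commands": [{"x": 0,"y": 0,"z": 0,"rx": 0,"ry": 0,"rz": 0,"grip": 0},{"x": 0,"y": 0,"z": 0,"rx": 0,"ry": 0,"rz": 0,"grip": 0},{"x": 0,"y": 0,"z": 0,"rx": 0,"ry": 0,"rz": 0,"grip": 0},{"x": 0,"y": 0,"z": 0,"rx": 0,"ry": 0,"rz": 0,"grip": 0},{"x": 0,"y": 0,"z": 0,"rx": 0,"ry": 0,"rz": 0,"grip": 0},{"x": 0,"y": 0,"z": 0,"rx": 0,"ry": 0,"rz": 0,"grip": 0},{"x": 0,"y": 0,"z": 0,"rx": 0,"ry": 0,"rz": 0,"grip": 0},{"x": 0,"y": 0,"z": 0,"rx": 0,"ry": 0,"rz": 0,"grip": 0},{"x": 0,"y": 0,"z": 0,"rx": 0,"ry": 0,"rz": 0,"grip": 0},{"x": 0,"y": 0,"z": 0,"rx": 0,"ry": 0,"rz": 0,"grip": 0}], "newtons": 30}}

```text
clock: 23.72
eef_pos: [0.4815, 0.1126, 0.2755]
eef_rot: [[1.0, 0.0, 0.0], [0.0, -1.0, 0.0], [0.0, -0.0, -1.0]]
wrist_force: [0.9, -0.1, 0.3]
opening: 0.0002
grip_force: 0.0
```

```bash
python3 lid.py s14.png
```

```text
0.55 261 0.0863
0.6 279 0.0865
0.66 292 0.0862
23.7667 [0.4815211  0.11262851 0.27549888] [ 0.2550666   0.02623716 -0.79591916]
```

The cover reads level at 86 mm, as at the start, about 2 s after release, so it is latched. Handing in.

```bash
python3 -c "
from cell import arm
print(arm.hand_in())"
```

```text
the job is handed in; nothing more can be done
None
```

The job is handed in: the breaker button is fully in (top at 53.8 mm) and the cover is latched level, though my first close sprang back open and needed a second, slower press; the jar, wrench and screwdriver were not touched.

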